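# Shut the ice chest and clamp its draw latch

### The job

The ice chest on the worktop stands with its lid ajar and its draw latch undone. Push the lid down onto its seal, lift the latch's link over the lip of the keeper on the lid's front and let its cross bar down into the keeper until you feel it seat on the bottom, leaning on it with less than a kilogram; then let go and swing the lever down past centre until it lies fully home against the front of the chest, so that the lid is clamped. Work with a light hand, never forcing the lid or the lever with more than two kilograms, and do not knock the can or the two glasses beside the chest.

Things in the scene. Friction and masses are not known exactly. Their poses are not given: they have to be found in the camera images.
- ice_chest: Green steel ice chest, 180 x 260 x 120 mm without its lid, standing fast. Origin: centre of its underside. x points from its front to its back, z up; the latch is in the middle of the front (y = 0). In this frame: front face at x = -90 mm; lever pivot axis P along y through (-106, 0, 100) mm; lid hinge axis along y through (94.5, 0, 122) mm.
- lid_hinge (a joint): Lid angle, rad: 0 = resting on the unsqueezed seal, positive = open, negative = drawn into the seal (1 mm at the front is 0.0052 rad). Starts ajar. Stiff hinges hold the lid where it is left; some 2 to 6 N near the front edge moves it. On the seal the front resists with about 10 N per mm.
- lid: The green lid, 182 x 264 x 20 mm. Origin: middle of its front face's lower edge. With lid_hinge = 0 its axes are the chest's and its origin lies at (-91, 0, 124) mm of the chest; its top is then at z = 144 mm. The middle of its front face carries the keeper.
- keeper_slot (a point): Middle of the bottom of the keeper's slot as drawn, (-7, 0, 13) mm from the lid's origin. The keeper is a steel J-hook plate, 24 mm wide, open upward; slot 8 mm wide along x, shut to the front by a 3 mm thick lip that rises 3 mm above the bottom. The keeper is set by hand in slotted screw holes: it really sits up to 3 mm above or below this point, which is not measured. Feel for it.
- lever_hinge (a joint): Lever angle about P, rad: 0 = home, flat down the chest's front, against a hard stop; 1.57 = straight out. Closing it draws the link down; dead centre is at about 0.17, from there to 0 it holds itself. Clamping takes up to about 10 N at the free end. Slight friction holds it where it is left.
- lever: Steel lever. Origin on the pivot axis P; with lever_hinge = 0 its axes are the chest's. A plate 26 mm wide, 3 mm thick, outer face at x = -7 mm, from z = 4 to -52 mm, with a rolled end of 7 mm diameter. The gripper must be tilted back a little (15 to 30 degrees) to press it home without touching the link.
- lever_tip (a point): Point on the outer face of the lever, 45 mm from its pivot, where to push it.
- link_hinge (a joint): Angle of the link relative to the lever, rad; grows as the link swings outward, away from the lid. The link leans outward from upright by link_hinge - lever_hinge - 0.139 rad. A weak spring flips the link outward again if it is let go with the bar not well behind the keeper's lip.
- link: The link: a steel frame 36 mm wide (two 3 mm legs). Origin on its hinge axis, carried by the lever 12 mm from P, at (-0.4, 0, -12) mm in the lever's frame; z points along the link. When its grip is moved, link and lever follow like a two-bar chain with 2 to 6 N of drag (the grip stays 57 to 80 mm from P).
- hook_bar (a point): Centre of the link's cross bar, a 4 mm steel rod along y, 46.4 mm from the link's hinge axis; this bar goes behind the keeper's lip onto the bottom of its slot.
- link_grip (a point): Centre of the black grip roller at the link's free end, 11 mm thick and 44 mm long along y, 22 mm beyond the cross bar (68.4 mm from the link's hinge axis). It spins freely on its rod, so it can be pinched across its two ends (44 mm) from above and the link still swings.
- tonic_can: Green drinks can, 53 mm across, 134 mm tall, standing beside the chest; origin at the centre of its underside. Leave it alone.
- goblet_0: Clear goblet, 69 mm across, 116 mm tall, standing beside the chest; origin at the centre of its underside. Leave it alone.
- tumbler: Clear tumbler, 79 mm across, 90 mm tall, standing beside the chest; origin at the centre of its underside. Leave it alone.

How it is judged (in metres and radians):
On the way, in this order (a step that is already met when the one before it is completed fails the run):
1. the lid is down on its seal (value of joint lid_hinge below 0.015 rad), for 0.2 s.
2. the link's cross bar lies behind the keeper's lip and bears on the keeper (contact force between link and lid above 0.3 N and x of hook_bar in the frame of lid between -0.0115 and -0.0025 m and z of hook_bar in the frame of lid between 0.0105 and 0.0195 m), for 0.2 s.
At the end, for the whole second after the job is handed in: the lever is home (within 0.05 rad), the link's bar is behind the keeper's lip and pulls on it with more than 8 N, and the lid is drawn into its seal by more than 1.1 mm at the front (value of joint lever_hinge below 0.05 rad and value of joint lid_hinge below -0.006 rad and contact force between link and lid above 8 N and x of hook_bar in the frame of lid between -0.0115 and -0.0025 m and z of hook_bar in the frame of lid between 0.0105 and 0.0195 m); the robot touches nothing.
It fails at once if the link, while the fingers touch it, is pressed on the keeper or the lid with more than 12 N (contact force between the fingers and link above 0.5 N and contact force between link and lid above 12 N).
It fails at once if the robot presses on the lid with more than 25 N (contact force between any of the fingers, the arm and lid above 25 N).
It fails at once if the lever is forced with more than 25 N (contact force between the fingers and lever above 25 N and contact force between the fingers and link below 0.5 N).
It fails at once if the can or a glass is shifted by more than 20 mm or tipped (distance of any of tonic_can, goblet_0, tumbler from where it was at the start of the episode above 0.02 m or angle between any of tonic_can, goblet_0, tumbler's own z axis and vertical above 0.3 rad).
It also fails if it takes over 72 s, if anything falls off the work surface, if the arm or the gripper's body presses on something with over 40 N, if the wrist force passes 120 N, or if a joint passes its speed limit or range.

### The arm

A 6-joint arm with a two-finger parallel gripper is mounted at the origin on a cart in front of the work surface, level with it; the furniture and walls round the work are solid. World frame = base frame: x ahead of the robot, y to its left, z up, the work surface at z = 0. Lengths are in m, angles in degrees, forces in N, time in s.
With the tool pointing down it reaches from about 0.375 to 0.9 m from the base axis. Payload 3.1 kg.
Tool frame: the origin (TCP) lies on the centre line of the jaws, within the pads' length; the fingertips stand 25 mm ahead of it and the grasp point (between the pads) lies 6 mm ahead of it; z points along the fingers, y is the line along which they close (so a half turn about z gives the same grasp; the last joint's range is limited). The gripper opens to 87 mm and grips with 3 to 60 N. Pads are 19 mm wide; open, the fingers measure 117 mm over their backs; the gripper's body (75 mm by 190 mm) begins 51 mm behind the grasp point.
Start: joints at [55.262, 30.224, 82.088, -0, 67.689, -10.227], TCP at [0.259, 0.569, 0.248] pointing down, gripper open.
Joint ranges: [-176.69, 176.69], [-43.24, 126.21], [12.49, 139.97], [-82, 262], [0, 151.66], [-163.58, 163.58]. Speed limits (degrees/s): [159.86, 159.86, 180, 180, 180, 180].

### API

Orientations are given as a 3x3 rotation matrix whose columns are the frame's x, y, z axes.
In Python, from rig import * gives the robot as it stands.
- The arm moves only by the tool step_arm, never from a script. Its argument "steps" is a list of rows, each a list of 7 numbers: the shift along the tool's x, y, z normalised to -1 to 1, where 1 is 0.3 m, then the turn, a rotation vector about the tool's x, y, z normalised to -1 to 1, where 1 is 45 degrees, then the gripper's target within -1 to 1 (shut at 1, half-way at 0, fully open at -1). A call has 1 to 8 rows; each row is the pose to reach, as a shift and turn from the pose commanded when the call began, along the tool's axes at that moment; what a row does not reach only later rows make up. A row lasts 1/12 s, in which the tool goes at most 41.7 mm and 7.16 degrees, less where a joint would pass 70% of its speed; a pose out of reach is approached as far as the arm can. A call with a number of a shift or a turn outside -1 to 1 is refused whole. A call with a gripper value outside its range is refused whole. The fingers move at their own pace and stop on an object; the grip force is fixed at half the most. Time passes only in rows, so rows that repeat a pose let the fingers close. It gives the time, the measured TCP pose, the force, the opening and the grip force at its end, in the units of the state.
- read_state(): the state, without advancing time (a new reading comes with each control period).
- capture(name): name is "side" or "top" or "wrist"; returns a dict with "image" (384x512x3 uint8, red, green, blue), "vertical_fov" (degrees; the focal length in pixels is half the picture's height over the tangent of half this angle, whatever the lens; pixels are square), "cx", "cy" (the principal point, pixels), "world_from_camera" (4x4, takes a point from camera to world coordinates); the wrist camera has in their place "T_tool_cam" (4x4, takes a point from camera to tool coordinates, whose origin is the TCP and whose axes are the flange's). Camera axes: x right, y down, z forward; pixel columns grow to the right and rows downward; lengths in m; the calibration is good to about 2 mm. The wrist camera is an equidistant fisheye: a pixel r from the principal point sees the ray r / f radians off the axis. A picture is of the moment at which its call begins: read the wrist's pose just before it. There is no depth.
- hand_in(): hands the job in; it is judged then, once.
The state is a dict: "time_s": time; "joint_positions": joint angles; "qvel": joint speeds; "tau": joint torques, N m; "position": TCP position; "tcp_rot": TCP orientation; "force": force on the tool from outside, world axes, zero at the start; "moment": the same for the moment, N m; "opening": opening from 0.0 (shut) to 1.0 (fully open); "grasp_force": force on a finger pad.
Only numpy, scipy, OpenCV 4.12 (cv2) and the standard library are available. Lean on these libraries where they do the work, as an engineer would, in place of code of your own. Each camera call takes 0.05 s, during which the arm holds its last target. There are 200 camera calls.

## Working session

There is one attempt and no reset: what is moved stays moved. The work goes in short steps, Python scripts to look and compute and a tool call to move; the robot and the scene stay as the last step left them, time stands still between calls to the robot, and variables do not carry over. Pictures are saved under pics/ and viewed, at most 12 in all, crops included, and the job is handed in when it is done.

Besides the shell and the picture viewer there is one more tool, called as name(argument=value, ...), one argument or row to a line, values as JSON. step_arm: Moves the arm, as the interface text tells. Scaled input: -1 to 1 covers 0.3 m each way for a shift and 45 degrees each way for a turn. Its arguments: {"type":"object","properties":{"steps":{"type":"array"}},"required":["steps"]}

```bash
mkdir -p pics; ls; python3 - <<'E'
from rig import *
import cv2,numpy as np
s=read_state();print(s)
ims=[]
for n in("side","top","wrist"):
    c=capture(n);cv2.imwrite(f"pics/{n}0.png",c["image"][:,:,::-1]);np.save(f"pics/{n}0.npy",c,allow_pickle=True)
    print(n,{k:(v.round(4).tolist() if hasattr(v,'round') and hasattr(v,'tolist') else v) for k,v in c.items() if k!="image"})
    ims.append(c["image"][:,:,::-1])
E
```

```text
pics
{'time_s': 0.0, 'joint_positions': array([ 5.52606448e+01,  3.02774884e+01,  8.21573760e+01, -7.46102284e-04,
        6.76897114e+01, -1.02274127e+01]), 'qvel': array([ 0.00139208, -0.08916733, -0.00946132,  0.06047584, -0.03885666,
        0.10481142]), 'tau': array([-7.15113638e-04, -4.40036166e+01, -1.76595122e+01,  6.33720355e-02,
        5.82079869e-02, -1.52403941e-04]), 'position': array([0.25887902, 0.56810483, 0.24658194]), 'tcp_rot': array([[-9.09876640e-01,  4.14877077e-01, -1.22908755e-03],
       [ 4.14878729e-01,  9.09874949e-01, -1.79356651e-03],
       [ 3.74206337e-04, -2.14184655e-03, -9.99997636e-01]]), 'force': array([-0.40775983,  0.67950224,  0.1999969 ]), 'moment': array([0.02580096, 0.00748355, 0.00716631]), 'grasp_force': 0.0, 'opening': 0.9988191761463238}
side {'vertical_fov': 51.3076138937224, 'cx': 253.0074106809751, 'cy': 189.71258157889648, 'world_from_camera': [[-0.8413, -0.4635, 0.2781, 0.349], [-0.5405, 0.7199, -0.4354, 0.6535], [0.0016, -0.5166, -0.8562, 1.0001], [0.0, 0.0, 0.0, 1.0]]}
top {'vertical_fov': 56.45181786741974, 'cx': 262.49732945454815, 'cy': 195.5331782601452, 'world_from_camera': [[-0.0254, -0.984, 0.1761, 0.4698], [-0.9994, 0.0294, 0.0199, 0.2123], [-0.0248, -0.1755, -0.9842, 1.0699], [0.0, 0.0, 0.0, 1.0]]}
wrist {'vertical_fov': 65.70646984690485, 'cx': 256.00960426259866, 'cy': 197.517520567668, 'T_tool_cam': [[0.0003, -0.9608, -0.2771, 0.0764], [1.0, 0.0002, 0.0001, 0.0004], [-0.0, -0.2771, 0.9608, -0.1378], [0.0, 0.0, 0.0, 1.0]]}
```

View pics/side0.png

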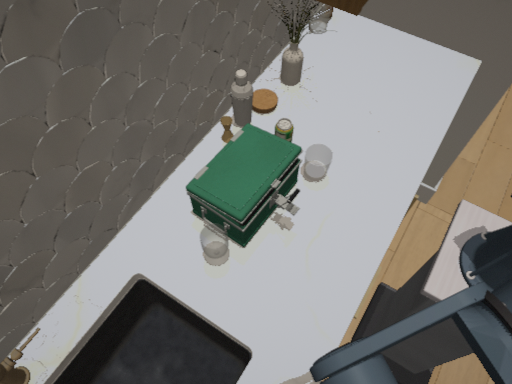

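View pics/top0.png

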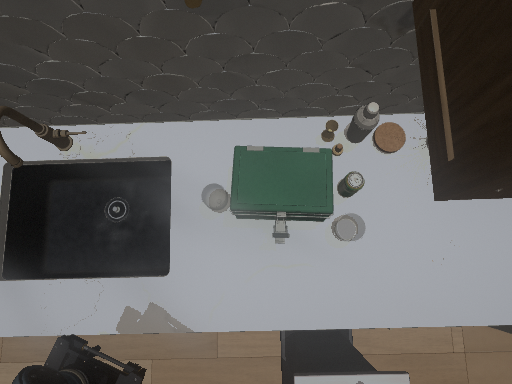

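The pictures show the chest's lid at about (231-333, 147-217) in the top view, front facing the robot, with the latch at about (280, 225). The can is at (350,183), the goblet and tumbler at (215,197) and (347,228).

```bash
cat > h.py <<'E'
from rig import *
import cv2,numpy as np
def K(c):
    f=192/np.tan(np.radians(c["vertical_fov"])/2);return f,c["cx"],c["cy"]
def ray(c,u,v):
    f,cx,cy=K(c);T=c["world_from_camera"]
    d=T[:3,:3]@np.array([(u-cx)/f,(v-cy)/f,1.]);return T[:3,3],d/np.linalg.norm(d)
def onz(c,u,v,z):
    o,d=ray(c,u,v);return o+d*(z-o[2])/d[2]
def tri(c1,p1,c2,p2):
    o1,d1=ray(c1,*p1);o2,d2=ray(c2,*p2)
    t=np.linalg.lstsq(np.c_[d1,-d2],o2-o1,rcond=None)[0]
    a,b=o1+d1*t[0],o2+d2*t[1];return (a+b)/2,np.linalg.norm(a-b)
def proj(c,p):
    f,cx,cy=K(c);T=c["world_from_camera"];q=T[:3,:3].T@(np.asarray(p)-T[:3,3]);return np.array([cx+f*q[0]/q[2],cy+f*q[1]/q[2]])
def load(n): return np.load(f"pics/{n}.npy",allow_pickle=True).item()
E
python3 - <<'E'
from h import *
s,t=load("side0"),load("top0")
a=cv2.resize(s["image"][115:250,180:310],None,fx=3,fy=3,interpolation=2)
b=cv2.resize(t["image"][138:250,195:375],None,fx=2.2,fy=2.2,interpolation=2)
H=max(a.shape[0],b.shape[0]);o=np.zeros((H,a.shape[1]+b.shape[1],3),np.uint8)
o[:a.shape[0],:a.shape[1]]=a;o[:b.shape[0],a.shape[1]:]=b
print(o.shape);cv2.imwrite("pics/crop0.png",o[:,:,::-1])
for n,c in(("s",s),("t",t)):
    im=c["image"];hsv=cv2.cvtColor(im,cv2.COLOR_RGB2HSV)
    m=cv2.inRange(hsv,(60,120,40),(95,255,255))
    k,_=cv2.findContours(m,0,2);k=max(k,key=cv2.contourArea)
    print(n,cv2.contourArea(k),cv2.approxPolyDP(k,4,True)[:,0].tolist())
E
```

```text
(405, 786, 3)
s 5299.0 [[248, 124], [208, 165], [204, 176], [187, 186], [239, 220], [300, 149]]Traceback (most recent call last):
  File "<stdin>", line 11, in <module>
ValueError: max() iterable argument is empty
```

View pics/crop0.png

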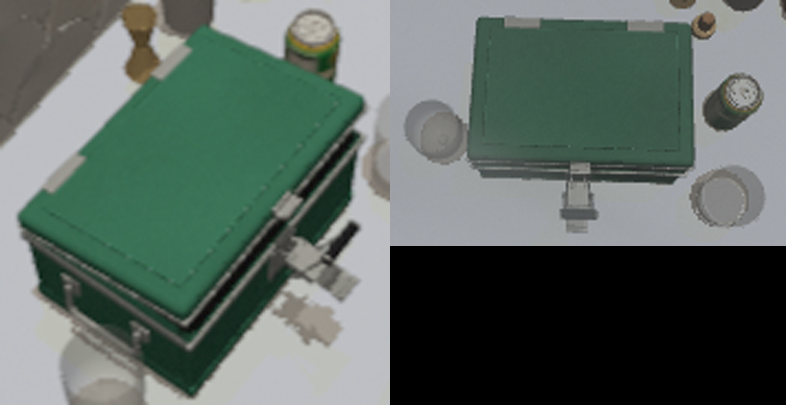

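The crop shows the lid open by a small angle, its corners clear in both views. The keeper is at about (275,183) in the side view. The link with its black grip is near (294,193), swung outward.

```bash
python3 - <<'E'
from h import *
s,t=load("side0"),load("top0")
hsv=cv2.cvtColor(t["image"],cv2.COLOR_RGB2HSV)
m=cv2.inRange(hsv,(60,70,30),(95,255,255))
k,_=cv2.findContours(m,0,2);k=max(k,key=cv2.contourArea)
print(cv2.contourArea(k),cv2.approxPolyDP(k,3,True)[:,0].tolist())
S=[(248.3,124.3),(301,147.3),(241.5,217),(187,186.5)];T=[(332.7,148.5),(332.7,213),(231.4,210.7),(234.5,145.7)]
P=[]
for a,b in zip(S,T):
    p,e=tri(s,a,t,b);P.append(p);print(p.round(4),round(e,4))
P=np.array(P);print([np.linalg.norm(P[i]-P[(i+1)%4]).round(4) for i in range(4)])
for a,b in (((299,190.5),(264.5+0,0)),): pass
f=lambda x,y:((x-390)/2.2+195,y/2.2+138); g=lambda x,y:(x/3+180,y/3+115)
for nm,a,b in (("grip mid",g(335,247),f(578,212)),("keeper top",g(288,205),f(580,168)),("lever end",g(345,288),f(578,230))):
    print(nm,tri(s,a,t,b))
for nm,u in (("can",f(743,90)),):print(nm,onz(t,*u,.134))
for nm,a,z in (("L glass rim",f(432,125),.1),("R glass rim",f(735,192),.1)):print(nm,onz(t,*f(*((432,130) if 'L' in nm else (728,198))),z))
E
```

```text
5600.5 [[235, 147], [233, 189], [238, 189], [238, 196], [261, 203], [257, 206], [264, 209], [331, 211], [331, 150], [305, 153], [301, 148], [264, 147], [263, 151], [246, 151], [245, 147]]
[0.761  0.0366 0.1293] 0.0028
[0.5824 0.0548 0.1687] 0.0029
[0.5959 0.3107 0.1773] 0.0059
[0.7712 0.3022 0.1486] 0.0035
[np.float64(0.1839), np.float64(0.2564), np.float64(0.1779), np.float64(0.2665)]
grip mid (array([0.53283623, 0.18768389, 0.14940432]), np.float64(0.0015284717326659206))
keeper top (array([0.58159682, 0.18399696, 0.16737043]), np.float64(0.0005117358985845921))
lever end (array([0.51603301, 0.18737289, 0.09381084]), np.float64(0.0046182568937268905))
can [ 0.67482848 -0.01746927  0.134     ]
L glass rim [0.64295715 0.36572941 0.1       ]
R glass rim [0.5475509  0.00202316 0.1       ]
```

```bash
cat >> h.py <<'E'
from scipy.spatial.transform import Rotation as Ro
def R(yaw,tilt=0):
    # tool y along chest y, tool x toward robot, z down; tilt>0 leans the hand back toward the robot
    return Ro.from_euler("z",yaw,degrees=True).as_matrix()@np.array([[-1,0,0],[0,1,0],[0,0,-1.]])@Ro.from_euler("y",-tilt,degrees=True).as_matrix()
def go(p,Rt):
    s=read_state();A=s["tcp_rot"]
    d=A.T@(np.asarray(p)-s["position"]);w=Ro.from_matrix(A.T@Rt).as_rotvec(degrees=True)
    print("shift",(d/.3).round(4).tolist(),"turn",(w/45).round(4).tolist(),"rows>=",round(np.linalg.norm(d)/.0417,1),"F",s["force"].round(2),"t",s["time_s"])
E
python3 - <<'E'
from h import *
print(R(0,20))
go([.52,.184,.27],R(-2.5))
E
```

```text
[[-0.93969262  0.          0.34202014]
 [ 0.          1.          0.        ]
 [-0.34202014  0.         -0.93969262]]
shift [-1.323, -0.8046, -0.0764] turn [-0.002, -0.0007, -0.4891] rows>= 11.2 F [-0.23  0.03  0.14] t 0.15
```

step_arm(
  steps=[
    [-0.66,-0.4,-0.04,0,0,0,-1],
    [-0.66,-0.4,-0.04,0,0,0,-1],
    [-0.66,-0.4,-0.04,0,0,0,-1],
    [-0.66,-0.4,-0.04,0,0,0,-1],
    [-0.66,-0.4,-0.04,0,0,0,-1],
    [-0.66,-0.4,-0.04,0,0,0,-1],
    [-0.66,-0.4,-0.04,0,0,0,-1],
  ],
)

```text
time_s: 0.73
position: [0.3924, 0.3738, 0.2597]
tcp_rot: [[-0.908, 0.42, 0.001], [0.42, 0.908, -0.002], [-0.002, -0.001, -1.0]]
force: [-0.3, 0.1, -0.1]
opening: 1.0
grasp_force: 0.0
```

step_arm(
  steps=[
    [-0.66,-0.4,-0.04,0,0,-0.489,-1],
    [-0.66,-0.4,-0.04,0,0,-0.489,-1],
    [-0.66,-0.4,-0.04,0,0,-0.489,-1],
    [-0.66,-0.4,-0.04,0,0,-0.489,-1],
    [-0.66,-0.4,-0.04,0,0,-0.489,-1],
    [-0.66,-0.4,-0.04,0,0,-0.489,-1],
    [-0.66,-0.4,-0.04,0,0,-0.489,-1],
    [-0.66,-0.4,-0.04,0,0,-0.489,-1],
  ],
)

```text
time_s: 1.4
position: [0.5208, 0.1852, 0.2713]
tcp_rot: [[-0.999, 0.047, -0.0], [0.047, 0.999, 0.001], [0.0, 0.001, -1.0]]
force: [0.1, 0.9, 0.3]
opening: 1.001
grasp_force: 0.0
```

```bash
python3 - <<'E'
from h import *
go([.52,.184,.27],R(-2.5))
s=read_state();c=capture("wrist");c["s"]=s;np.save("pics/w1.npy",c,allow_pickle=True)
print(s["position"],s["tcp_rot"])
cv2.imwrite("pics/w1.png",cv2.resize(c["image"][:,:,::-1],(800,600),interpolation=2))
E
```

```text
shift [0.0026, -0.004, 0.0043] turn [0.0008, -0.0004, -0.0045] rows>= 0.0 F [0.05 0.88 0.33] t 1.4
[0.52084906 0.18517287 0.27129343] [[-9.98888862e-01  4.71269596e-02 -3.01945312e-04]
 [ 4.71267537e-02  9.98888702e-01  6.56058101e-04]
 [ 3.32527784e-04  6.41099428e-04 -9.99999739e-01]]
```

View pics/w1.png

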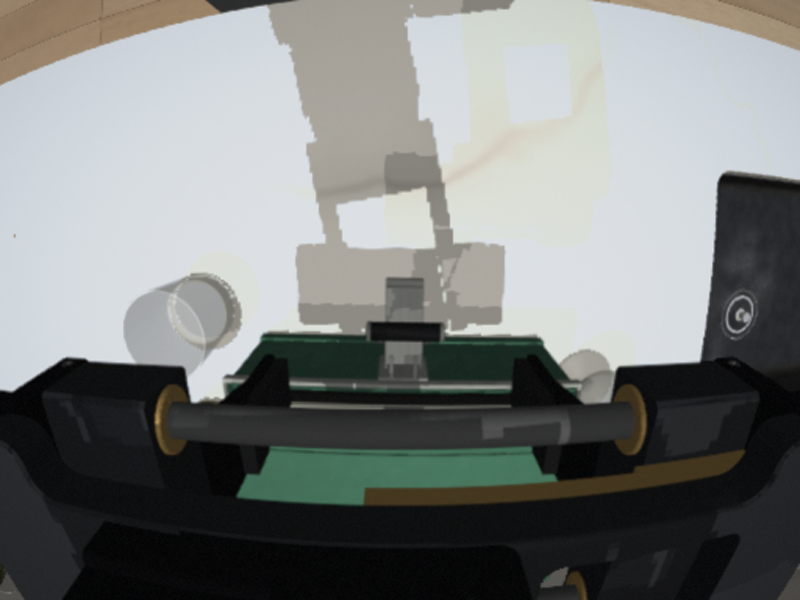

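The wrist view shows the black grip roller at (405,331) of 800x600, the lever plate beyond it at (405,292), and the chest's front bottom edge from (265,333) to (545,337). The bright rim line runs from (225,382) to (580,384).

```bash
cat >> h.py <<'E'
def wray(c,u,v):
    f,cx,cy=K(c);T=c["T_tool_cam"];s=c["s"]
    x,y=u-cx,v-cy;r=np.hypot(x,y)+1e-9;th=r/f
    d=np.array([np.sin(th)*x/r,np.sin(th)*y/r,np.cos(th)])
    return s["position"]+s["tcp_rot"]@T[:3,3], s["tcp_rot"]@T[:3,:3]@d
def meet(r1,r2):
    (o1,d1),(o2,d2)=r1,r2
    t=np.linalg.lstsq(np.c_[d1,-d2],o2-o1,rcond=None)[0];a,b=o1+d1*t[0],o2+d2*t[1];return (a+b)/2,np.linalg.norm(a-b)
def wz(c,u,v,z):
    o,d=wray(c,u,v);return o+d*(z-o[2])/d[2]
E
python3 - <<'E'
from h import *
s,w,t=load("side0"),load("w1"),load("top0")
q=lambda x,y:(x*.64-.18,y*.64-.18)
for p in((265,333),(545,337)):print("bottom",wz(w,*q(*p),0.0).round(4))
for p in((225,382),(580,384)):print("rim",wz(w,*q(*p),.12).round(4))
for nm,im,(u0,v0,u1,v1) in(("w",w["image"],(230,200,290,222)),("s",s["image"],(280,180,305,202))):
    g=cv2.cvtColor(im,cv2.COLOR_RGB2GRAY)[v0:v1,u0:u1]
    m=(g<45).astype(np.uint8)
    n,l,st,ce=cv2.connectedComponentsWithStats(m)
    for i in range(1,n):
        if st[i,4]>10: print(nm,st[i].tolist()+[u0,v0],(ce[i]+[u0,v0]).round(1))
p,e=meet(wray(w,*q(405,331)),ray(s,294.5,194));print("grip",p,e)
print("grip ends",[wz(w,*q(x,331),p[2]).round(4) for x in(367,445)])
for p in((387,281),(423,281)):print("lever end z.1",wz(w,*q(*p),.1).round(4))
E
```

```text
bottom [0.5804 0.0532 0.    ]
bottom [0.5972 0.3222 0.    ]
rim [0.5767 0.0567 0.12  ]
rim [0.5906 0.3129 0.12  ]
w [0, 6, 52, 16, 558, 230, 200] [257.  212.7]
w [0, 15, 4, 3, 12, 230, 200] [231.5 216. ]
w [41, 20, 19, 2, 26, 230, 200] [279.2 220.7]
s [0, 0, 16, 16, 113, 280, 180] [286.1 186.2]
s [9, 10, 10, 11, 37, 280, 180] [293.5 195. ]
grip [0.52702044 0.18787721 0.17023141] 0.0018538944515618199
grip ends [array([0.5251, 0.1674, 0.1702]), array([0.5271, 0.2098, 0.1702])]
lever end z.1 [0.5135 0.1771 0.1   ]
lever end z.1 [0.5146 0.2016 0.1   ]
```

```bash
python3 - <<'E'
from h import *
go([.603,.185,.215],R(-3))
E
```

```text
shift [-0.2781, 0.0083, 0.1866] turn [0.0008, -0.002, 0.0092] rows>= 2.4 F [-0.6   0.25 -0.26] t 1.45
```

step_arm(
  steps=[
    [-0.14,0,0,0,0,0,1],
    [-0.28,0,0,0,0,0,1],
    [-0.28,0,0,0,0,0,1],
    [-0.28,0,0,0,0,0,1],
    [-0.28,0,0.1,0,0,0,1],
    [-0.28,0,0.15,0,0,0,1],
    [-0.28,0,0.187,0,0,0,1],
    [-0.28,0,0.187,0,0,0,1],
  ],
)

```text
time_s: 2.12
position: [0.6004, 0.1835, 0.2127]
tcp_rot: [[-0.999, 0.042, -0.007], [0.042, 0.999, -0.001], [0.007, -0.001, -1.0]]
force: [-1.4, -0.1, -0.6]
opening: 0.477
grasp_force: 0.0
```

step_arm(
  steps=[
    [0,0,0.01,0,0,0,1],
    [0,0,0.02,0,0,0,1],
    [0,0,0.03,0,0,0,1],
    [0,0,0.04,0,0,0,1],
    [0,0,0.05,0,0,0,1],
    [0,0,0.06,0,0,0,1],
    [0,0,0.07,0,0,0,1],
    [0,0,0.07,0,0,0,1],
  ],
)

```text
time_s: 2.78
position: [0.6038, 0.1823, 0.194]
tcp_rot: [[-0.999, 0.044, -0.0], [0.044, 0.999, 0.0], [0.0, 0.0, -1.0]]
force: [0.7, 0.4, 0.2]
opening: 0.008
grasp_force: 0.1
```

step_arm(
  steps=[
    [0,0,0.01,0,0,0,1],
    [0,0,0.02,0,0,0,1],
    [0,0,0.03,0,0,0,1],
    [0,0,0.035,0,0,0,1],
    [0,0,0.04,0,0,0,1],
    [0,0,0.04,0,0,0,1],
  ],
)

```text
time_s: 3.28
position: [0.6037, 0.1823, 0.1819]
tcp_rot: [[-0.999, 0.044, -0.001], [0.044, 0.999, -0.0], [0.001, -0.0, -1.0]]
force: [-0.1, 0.4, 0.3]
opening: 0.003
grasp_force: 0.1
```

step_arm(
  steps=[
    [0,0,0.01,0,0,0,1],
    [0,0,0.02,0,0,0,1],
    [0,0,0.025,0,0,0,1],
    [0,0,0.025,0,0,0,1],
  ],
)

```text
time_s: 3.62
position: [0.6038, 0.1823, 0.1744]
tcp_rot: [[-0.999, 0.044, -0.0], [0.044, 0.999, -0.0], [0.0, -0.0, -1.0]]
force: [-0.2, -0.1, 0.0]
opening: 0.009
grasp_force: 0.0
```

step_arm(
  steps=[
    [0,0,0.005,0,0,0,1],
    [0,0,0.01,0,0,0,1],
    [0,0,0.01,0,0,0,1],
  ],
)

```text
time_s: 3.87
position: [0.6039, 0.1823, 0.1717]
tcp_rot: [[-0.999, 0.044, -0.0], [0.044, 0.999, -0.0], [0.0, -0.0, -1.0]]
force: [-0.9, -0.5, -0.5]
opening: 0.008
grasp_force: 0.1
```

```bash
python3 - <<'E'
from h import *
c=capture("side");np.save("pics/side1.npy",c,allow_pickle=True)
cv2.imwrite("pics/s1.png",cv2.resize(c["image"][90:260,150:350,::-1],None,fx=3.5,fy=3.5,interpolation=2))
E
```

```text
(no output)
```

View pics/s1.png

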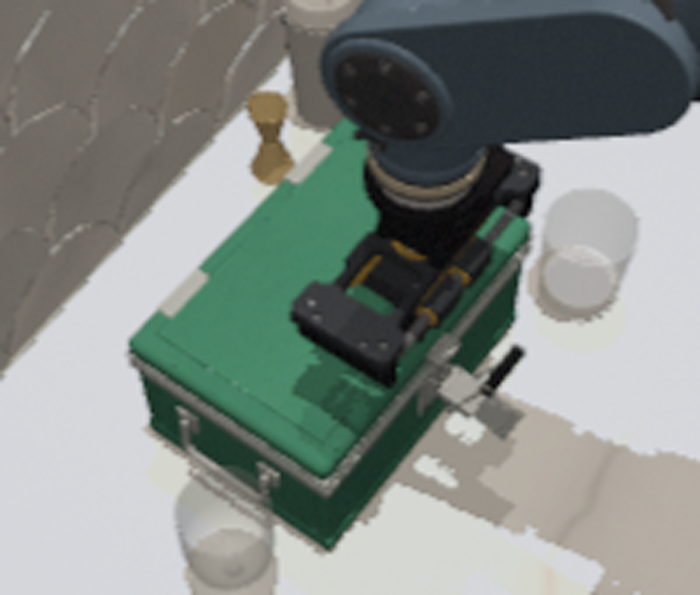

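The side view shows the lid nearly shut (only a thin gap left at (430,350)), pushed by the closed fingers; the link still leans out with its roller at (505,370).

step_arm(
  steps=[
    [0,0,0.004,0,0,0,1],
    [0,0,0.004,0,0,0,1],
    [0,0,0.004,0,0,0,1],
  ],
)

```text
time_s: 4.17
position: [0.6042, 0.1823, 0.1707]
tcp_rot: [[-0.999, 0.044, 0.001], [0.044, 0.999, -0.0], [-0.001, 0.0, -1.0]]
force: [0.6, 0.4, 0.4]
opening: 0.005
grasp_force: 0.2
```

step_arm(
  steps=[
    [0,0,0.004,0,0,0,1],
    [0,0,0.004,0,0,0,1],
    [0,0,0.004,0,0,0,1],
  ],
)

```text
time_s: 4.42
position: [0.604, 0.1823, 0.1695]
tcp_rot: [[-0.999, 0.044, 0.0], [0.044, 0.999, -0.0], [-0.0, -0.0, -1.0]]
force: [0.1, -1.1, 0.6]
opening: 0.006
grasp_force: 0.4
```

step_arm(
  steps=[
    [0,0,0.004,0,0,0,1],
    [0,0,0.004,0,0,0,1],
    [0,0,0.004,0,0,0,1],
  ],
)

```text
time_s: 4.67
position: [0.604, 0.1823, 0.1689]
tcp_rot: [[-0.999, 0.044, 0.0], [0.044, 0.999, -0.0], [-0.0, -0.0, -1.0]]
force: [-1.9, -0.6, 4.6]
opening: 0.003
grasp_force: 2.5
```

step_arm(
  steps=[
    [0,0,0.003,0,0,0,1],
    [0,0,0.003,0,0,0,1],
    [0,0,0.003,0,0,0,1],
  ],
)

```text
time_s: 4.92
position: [0.604, 0.1823, 0.1686]
tcp_rot: [[-0.999, 0.044, 0.001], [0.044, 0.999, -0.0], [-0.001, -0.0, -1.0]]
force: [-2.8, -0.6, 8.3]
opening: 0.007
grasp_force: 4.2
```

step_arm(
  steps=[
    [0,0,0.003,0,0,0,1],
    [0,0,0.003,0,0,0,1],
    [0,0,0.003,0,0,0,1],
    [0,0,0.003,0,0,0,1],
  ],
)

```text
time_s: 5.25
position: [0.6039, 0.1823, 0.1684]
tcp_rot: [[-0.999, 0.044, 0.001], [0.044, 0.999, -0.0], [-0.001, -0.0, -1.0]]
force: [-4.1, -0.8, 11.1]
opening: 0.002
grasp_force: 5.7
```

step_arm(
  steps=[
    [0,0,-0.05,0,0,0,1],
    [0,0,-0.12,0,0,0,-1],
    [0,0,-0.2,0,0,0,-1],
    [0,0,-0.2,0,0,0,-1],
    [0.28,0,-0.3,0,0,0,-1],
    [0.28,0,-0.3,0,0,0,-1],
    [0.28,0,-0.3,0,0,0,-1],
    [0.28,0,-0.3,0,0,0,-1],
  ],
)

```text
time_s: 5.92
position: [0.5176, 0.1864, 0.2567]
tcp_rot: [[-0.999, 0.042, -0.001], [0.042, 0.999, -0.0], [0.001, -0.0, -1.0]]
force: [0.5, 0.1, -0.3]
opening: 0.451
grasp_force: 0.0
```

```bash
python3 - <<'E'
from h import *
s=read_state();w=capture("wrist");w["s"]=s;np.save("pics/w2.npy",w,allow_pickle=True)
print(s["position"])
i=w["image"][:,:,::-1][130:330,100:420]
cv2.imwrite("pics/w2.png",cv2.resize(i,None,fx=2.5,fy=2.5,interpolation=2))
E
```

```text
[0.51757991 0.18637081 0.25669389]
```

View pics/w2.png

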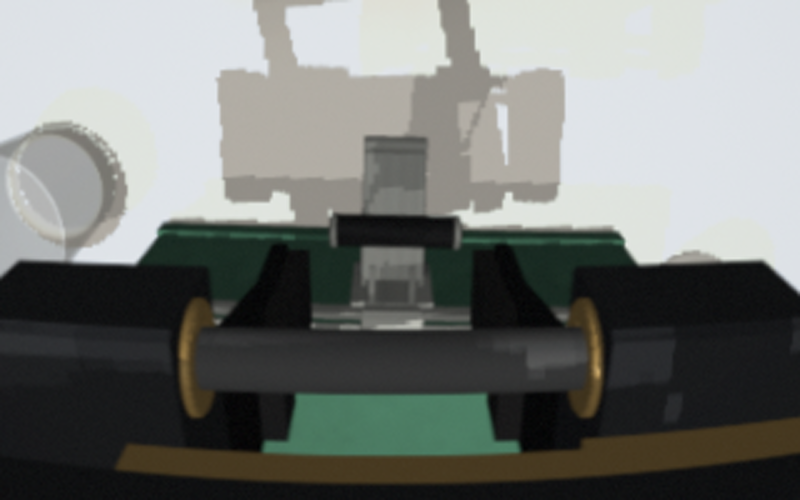

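The wrist view shows the roller from (330,231) to (461,233) of the crop, centred at (396,232), with the fingers still half open on either side.

```bash
python3 - <<'E'
from h import *
s1,w1,w=load("side1"),load("w1"),load("w2")
q=lambda x,y:(100+(x+.5)/2.5-.5,130+(y+.5)/2.5-.5)
for z in(.155,.162,.17):
    a,b=wz(w,*q(330,231),z),wz(w,*q(461,233),z);print(z,((a+b)/2).round(4),np.linalg.norm(a-b).round(4))
for p in((165,228),(615,240)):print("bottom",wz(w,*q(*p),0.0).round(4))
p,e=meet(wray(w,*q(396,232)),ray(s1,150+505/3.5,90+370/3.5));print("grip",p,e)
for p in((366,140),(426,140)):print("lever end z.1",wz(w,*q(*p),.1).round(4))
go([.530,.1885,.166],R(-3))
E
```

```text
0.155 [0.5328 0.1879 0.155 ] 0.0453
0.162 [0.5301 0.188  0.162 ] 0.0439
0.17 [0.5271 0.188  0.17  ] 0.0424
bottom [0.5848 0.0519 0.    ]
bottom [0.6035 0.3152 0.    ]
grip [0.52812598 0.1883926  0.1646109 ] 0.0018960715887012729
lever end z.1 [0.5132 0.177  0.1   ]
lever end z.1 [0.5142 0.2014 0.1   ]
shift [-0.0332, 0.0089, 0.3021] turn [0.0002, 0.0017, 0.0119] rows>= 2.2 F [0.37 0.7  0.76] t 5.9667
```

step_arm(
  steps=[
    [0,0,0,0,0,0.01,-1],
    [-0.02,0.006,0.03,0,0,0.01,-1],
    [-0.033,0.006,0.06,0,0,0.01,-1],
    [-0.043,0.006,0.1,0,0,0.01,-1],
    [-0.043,0.006,0.16,0,0,0.01,-1],
    [-0.043,0.006,0.22,0,0,0.01,-1],
    [-0.043,0.006,0.26,0,0,0.01,-1],
    [-0.043,0.006,0.26,0,0,0.01,-1],
  ],
)

```text
time_s: 6.63
position: [0.5312, 0.1866, 0.1741]
tcp_rot: [[-0.999, 0.052, -0.008], [0.052, 0.999, -0.001], [0.008, -0.002, -1.0]]
force: [-0.3, -0.2, 0.2]
opening: 0.991
grasp_force: 0.0
```

```bash
python3 - <<'E'
from h import *
s=read_state();w=capture("wrist");w["s"]=s;np.save("pics/w3.npy",w,allow_pickle=True)
print(s["position"],s["force"])
go([.530,.188,.178],R(-3))
i=w["image"][:,:,::-1][190:310,150:360]
cv2.imwrite("pics/w3.png",cv2.resize(i,None,fx=3.5,fy=3.5,interpolation=2))
E
```

```text
[0.53122208 0.18659478 0.17406505] [-0.26787486 -0.15572791  0.16891084]
shift [0.0072, 0.0036, -0.0078] turn [-0.0014, -0.0068, 0.0004] rows>= 0.1 F [ 1.24 -0.64 -0.39] t 6.6833
```

View pics/w3.png

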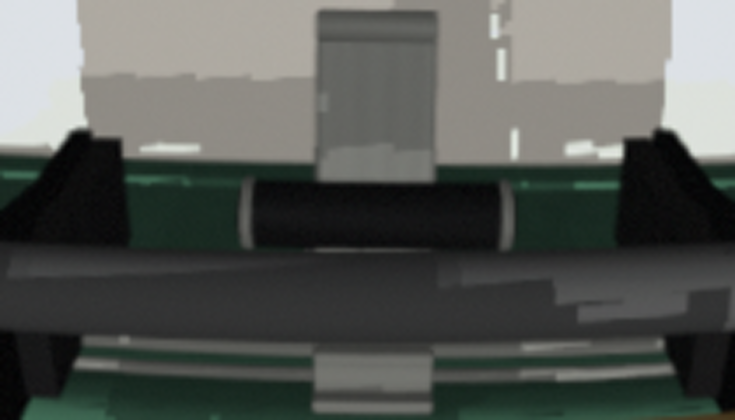

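The roller spans (243,214) to (512,214) of the crop, well centred between the fingertips at (125,..) and (618,..).

```bash
cat >> h.py <<'E'
C=np.array([.6765,.1815]);YAW=-3.1
L=0.0684
def hinge(phi): return np.array([-.4*np.cos(phi)-12*np.sin(phi),.4*np.sin(phi)-12*np.cos(phi)])
def grip_for_bar(b):   # b rel. to P, mm; returns grip rel P, phi
    from scipy.optimize import brentq
    phi=brentq(lambda p:np.linalg.norm(np.array(b)-hinge(p))-46.4,.2,2.4)
    u=(np.array(b)-hinge(phi))/46.4
    return hinge(phi)+68.4*u,phi,np.degrees(np.arctan2(-u[0],u[1]))
def bar_for_grip(g):
    from scipy.optimize import brentq
    ps=np.linspace(.1,3,300);v=[np.linalg.norm(np.array(g)-hinge(p))-68.4 for p in ps]
    out=[]
    for i in range(299):
        if v[i]*v[i+1]<0:
            p=brentq(lambda p:np.linalg.norm(np.array(g)-hinge(p))-68.4,ps[i],ps[i+1]);h=hinge(p);out.append((p,h+(np.array(g)-h)*46.4/68.4))
    return out
def w2c(p):  # world -> (x,y,z) chest, mm
    r=Ro.from_euler("z",-YAW,degrees=True).as_matrix();return (r@(np.asarray(p)-np.r_[C,0]))*1000
def c2w(q):
    return Ro.from_euler("z",YAW,degrees=True).as_matrix()@(np.asarray(q)/1000)+np.r_[C,0]
E
python3 - <<'E'
from h import *
w=load("w3");q=lambda x,y:(150+(x+.5)/3.5-.5,190+(y+.5)/3.5-.5)
for z in(.156,.162,.168):
    a,b=wz(w,*q(243,214),z),wz(w,*q(512,214),z);m=(a+b)/2;print(z,m.round(4),np.linalg.norm(a-b).round(4),(w2c(m)-[-106,0,100]).round(1),bar_for_grip((w2c(m)-[-106,0,100])[[0,2]]))
for d in(0,3,5,8):print(d,"bar above seat",[grip_for_bar([x,39+d]) for x in(8,0,-8)])
E
```

```text
0.156 [0.5323 0.1879 0.156 ] 0.045 [-38.4  -1.4  56. ] [(0.9816784308184209, array([-29.30123506,  35.95074337]))]
0.162 [0.5294 0.188  0.162 ] 0.0433 [-41.3  -1.4  62. ] [(1.5525386412329891, array([-31.86352668,  42.11664872]))]
0.168 [0.5264 0.1882 0.168 ] 0.0415 [-44.2  -1.5  68. ] []
0 bar above seat [(array([17.29901985, 58.93810999]), 1.2805244422288427, np.float64(-25.004075074535116)), (array([ 4.85961099, 60.45656499]), 0.9896119028988856, np.float64(-12.761395095096155)), (array([-7.30139351, 60.98890513]), 0.8758811854719601, np.float64(-1.8197242539503673))]
3 bar above seat [(array([17.48556168, 61.8500408 ]), 1.5486742960855067, np.float64(-25.541319506511606)), (array([ 5.52257615, 63.2955665 ]), 1.292304207394788, np.float64(-14.53824504448345)), (array([-6.47580556, 63.9471372 ]), 1.1722312854759627, np.float64(-3.97272377138639))]
5 bar above seat [(array([17.40224982, 63.88963796]), 1.7091343742445217, np.float64(-25.301085508816858)), (array([ 5.6792862 , 65.25431034]), 1.4685195714912525, np.float64(-14.960280764851818)), (array([-6.20064673, 65.92629307]), 1.3494273746595653, np.float64(-4.691392571284795))]
8 bar above seat [(array([17.03327645, 67.05990819]), 1.9389419836321966, np.float64(-24.242749786686534)), (array([ 5.60253719, 68.27466985]), 1.7158027345010538, np.float64(-14.753485785111906)), (array([-6.11204267, 68.9188416 ]), 1.6017481044133375, np.float64(-4.922963629801873))]
```

step_arm(
  steps=[
    [0.005,0.004,-0.014,0,0,0,-1],
    [0.005,0.004,-0.014,0,0,0,1],
    [0.005,0.004,-0.014,0,0,0,1],
    [0.005,0.004,-0.014,0,0,0,1],
    [0.005,0.004,-0.014,0,0,0,1],
    [0.005,0.004,-0.014,0,0,0,1],
    [0.005,0.004,-0.014,0,0,0,1],
    [0.005,0.004,-0.014,0,0,0,1],
  ],
)

```text
time_s: 7.35
position: [0.5316, 0.1885, 0.1829]
tcp_rot: [[-0.999, 0.052, 0.0], [0.052, 0.999, 0.0], [-0.0, 0.0, -1.0]]
force: [-1.1, -0.8, -0.5]
opening: 0.553
grasp_force: 0.0
```

step_arm(
  steps=[
    [0.006,0,0.013,0,0,0,-0.3],
    [0.006,0,0.013,0,0,0,-0.3],
    [0.006,0,0.013,0,0,0,0],
    [0.006,0,0.013,0,0,0,1],
    [0.006,0,0.013,0,0,0,1],
    [0.006,0,0.013,0,0,0,1],
    [0.006,0,0.013,0,0,0,1],
  ],
)

```text
time_s: 7.93
position: [0.5295, 0.188, 0.1788]
tcp_rot: [[-0.999, 0.051, -0.001], [0.051, 0.999, -0.001], [0.001, -0.001, -1.0]]
force: [-1.6, -2.5, -0.2]
opening: 0.494
grasp_force: 30.0
```

step_arm(
  steps=[
    [-0.02,0,-0.02,0,0,0,1],
    [-0.04,0,-0.03,0,0,0,1],
    [-0.06,0,-0.035,0,0,0,1],
    [-0.08,0,-0.035,0,0,0,1],
    [-0.1,0,-0.036,0,0,0,1],
    [-0.117,0,-0.036,0,0,0,1],
    [-0.117,0,-0.036,0,0,0,1],
    [-0.117,0,-0.036,0,0,0,1],
  ],
)

```text
time_s: 8.6
position: [0.5657, 0.1859, 0.19]
tcp_rot: [[-0.999, 0.051, 0.0], [0.051, 0.999, -0.002], [-0.0, -0.002, -1.0]]
force: [-0.4, -5.5, 0.0]
opening: 0.497
grasp_force: 30.0
```

step_arm(
  steps=[
    [-0.015,-0.003,0,0,0,0,1],
    [-0.03,-0.003,0.002,0,0,0,1],
    [-0.045,-0.003,0.005,0,0,0,1],
    [-0.055,-0.004,0.007,0,0,0,1],
    [-0.055,-0.004,0.007,0,0,0,1],
  ],
)

```text
time_s: 9.02
position: [0.5821, 0.1845, 0.1873]
tcp_rot: [[-0.999, 0.052, 0.0], [0.052, 0.999, -0.0], [-0.0, -0.0, -1.0]]
force: [0.1, -4.6, -0.9]
opening: 0.5
grasp_force: 30.0
```

step_arm(
  steps=[
    [-0.005,0,0,0,0,0,1],
    [-0.01,0,0.001,0,0,0,1],
    [-0.013,0,0.001,0,0,0,1],
    [-0.013,0,0.001,0,0,0,1],
  ],
)

```text
time_s: 9.35
position: [0.5847, 0.1844, 0.1869]
tcp_rot: [[-0.999, 0.051, -0.001], [0.051, 0.999, -0.0], [0.001, -0.0, -1.0]]
force: [-2.0, -4.8, -2.9]
opening: 0.496
grasp_force: 30.0
```

```bash
python3 - <<'E'
from h import *
s=read_state();g=(w2c(s["position"])-[-106,0,100+16.8]);print(g,s["force"],bar_for_grip(g[[0,2]]))
c=capture("side");i=c["image"][:,:,::-1][130:230,210:340]
w=capture("wrist");j=w["image"][:,:,::-1][200:330,150:360]
a=cv2.resize(i,(494,380),interpolation=2);b=cv2.resize(j,(300,186),interpolation=2)
o=np.zeros((380,794,3),np.uint8);o[:,:494]=a;o[:186,494:]=b
cv2.imwrite("pics/m4.png",o)
E
```

```text
[14.21625258 -2.03184183 70.07955218] [-1.99590347 -4.78623199 -2.91859419] [(2.0814557258551387, array([ 6.33940973, 49.53800047]))]
```

View pics/m4.png

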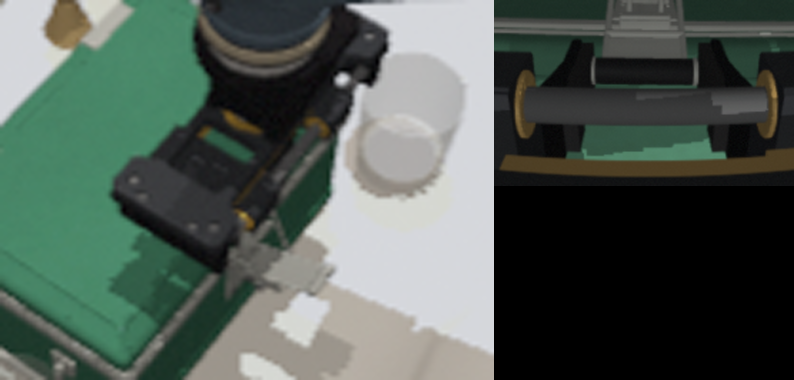

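The side view shows the pinched link upright with its bar over the keeper at about (245,240); the wrist inset shows the roller still held between both fingers.

step_arm(
  steps=[
    [-0.004,-0.002,0.003,0,0,0,1],
    [-0.008,-0.004,0.007,0,0,0,1],
    [-0.008,-0.004,0.01,0,0,0,1],
    [-0.008,-0.004,0.01,0,0,0,1],
  ],
)

```text
time_s: 9.78
position: [0.5889, 0.1837, 0.185]
tcp_rot: [[-0.999, 0.052, 0.004], [0.052, 0.999, 0.001], [-0.004, 0.001, -1.0]]
force: [0.3, -2.1, 0.7]
opening: 0.499
grasp_force: 30.0
```

step_arm(
  steps=[
    [0,0,0.003,0,0,0,1],
    [0,0,0.006,0,0,0,1],
    [0,0,0.006,0,0,0,1],
  ],
)

```text
time_s: 10.03
position: [0.5888, 0.1837, 0.1834]
tcp_rot: [[-0.999, 0.052, 0.004], [0.052, 0.999, 0.001], [-0.004, 0.001, -1.0]]
force: [1.3, -1.3, 3.6]
opening: 0.499
grasp_force: 30.0
```

step_arm(
  steps=[
    [0,0,0.003,0,0,0,1],
    [0,0,0.003,0,0,0,1],
    [0,0,0.003,0,0,0,1],
  ],
)

```text
time_s: 10.28
position: [0.5877, 0.1837, 0.1818]
tcp_rot: [[-0.999, 0.052, 0.001], [0.052, 0.999, 0.001], [-0.001, 0.001, -1.0]]
force: [1.9, -0.4, 3.8]
opening: 0.5
grasp_force: 30.0
```

step_arm(
  steps=[
    [0,0,0.003,0,0,0,1],
    [0,0,0.003,0,0,0,1],
    [0,0,0.003,0,0,0,1],
  ],
)

```text
time_s: 10.53
position: [0.5874, 0.1836, 0.1806]
tcp_rot: [[-0.999, 0.052, 0.0], [0.052, 0.999, 0.001], [-0.0, 0.001, -1.0]]
force: [1.5, 1.4, 4.2]
opening: 0.501
grasp_force: 30.0
```

step_arm(
  steps=[
    [0,0,0.003,0,0,0,1],
    [0,0,0.003,0,0,0,1],
    [0,0,0.003,0,0,0,1],
  ],
)

```text
time_s: 10.78
position: [0.5874, 0.1835, 0.1797]
tcp_rot: [[-0.999, 0.052, 0.0], [0.052, 0.999, 0.001], [-0.0, 0.001, -1.0]]
force: [2.1, 1.1, 4.1]
opening: 0.497
grasp_force: 30.0
```

step_arm(
  steps=[
    [0,0,0.003,0,0,0,1],
    [0,0,0.003,0,0,0,1],
    [0,0,0.003,0,0,0,1],
  ],
)

```text
time_s: 11.03
position: [0.5875, 0.1835, 0.1789]
tcp_rot: [[-0.999, 0.052, 0.0], [0.052, 0.999, 0.001], [-0.0, 0.001, -1.0]]
force: [1.5, 1.7, 4.2]
opening: 0.498
grasp_force: 30.0
```

step_arm(
  steps=[
    [0,0,0.003,0,0,0,1],
    [0,0,0.003,0,0,0,1],
    [0,0,0.003,0,0,0,1],
  ],
)

```text
time_s: 11.28
position: [0.5875, 0.1834, 0.178]
tcp_rot: [[-0.999, 0.052, 0.0], [0.052, 0.999, 0.0], [-0.0, 0.0, -1.0]]
force: [2.6, 1.8, 4.2]
opening: 0.496
grasp_force: 30.0
```

step_arm(
  steps=[
    [0,0,0.002,0,0,0,1],
    [0,0,0.002,0,0,0,1],
    [0,0,0.002,0,0,0,1],
  ],
)

```text
time_s: 11.53
position: [0.5875, 0.1834, 0.1774]
tcp_rot: [[-0.999, 0.052, 0.0], [0.052, 0.999, 0.0], [-0.0, 0.0, -1.0]]
force: [1.9, 3.2, 4.4]
opening: 0.497
grasp_force: 30.0
```

step_arm(
  steps=[
    [0,-0.002,0.003,0,0,0,1],
    [0,-0.003,0.003,0,0,0,1],
    [0,-0.003,0.003,0,0,0,1],
  ],
)

```text
time_s: 11.78
position: [0.5877, 0.1831, 0.1766]
tcp_rot: [[-0.999, 0.052, 0.001], [0.052, 0.999, 0.002], [-0.001, 0.002, -1.0]]
force: [2.1, 5.3, 4.2]
opening: 0.495
grasp_force: 30.0
```

step_arm(
  steps=[
    [0,0,0.003,0,0,0,1],
    [0,0,0.003,0,0,0,1],
    [0,0,0.003,0,0,0,1],
  ],
)

```text
time_s: 12.03
position: [0.5879, 0.1831, 0.1765]
tcp_rot: [[-0.999, 0.052, 0.002], [0.052, 0.999, 0.002], [-0.001, 0.002, -1.0]]
force: [1.2, 3.6, 7.4]
opening: 0.499
grasp_force: 30.0
```

step_arm(
  steps=[
    [0,0,0.002,0,0,0,1],
    [0,0,0.002,0,0,0,1],
    [0,0,0.002,0,0,0,1],
  ],
)

```text
time_s: 12.28
position: [0.5879, 0.1831, 0.1764]
tcp_rot: [[-0.999, 0.052, 0.002], [0.052, 0.999, 0.002], [-0.002, 0.002, -1.0]]
force: [0.9, 4.4, 9.9]
opening: 0.498
grasp_force: 30.0
```

step_arm(
  steps=[
    [0.004,0,-0.002,0,0,0,1],
    [0.008,0,-0.002,0,0,0,1],
    [0.008,0,-0.002,0,0,0,1],
  ],
)

```text
time_s: 12.53
position: [0.5864, 0.1832, 0.1768]
tcp_rot: [[-0.999, 0.052, 0.004], [0.052, 0.999, 0.002], [-0.004, 0.002, -1.0]]
force: [3.0, 3.9, 8.0]
opening: 0.502
grasp_force: 30.0
```

step_arm(
  steps=[
    [0.003,0,0,0,0,0,1],
    [0.006,0,0,0,0,0,1],
    [0.006,0,0,0,0,0,1],
  ],
)

```text
time_s: 12.78
position: [0.5851, 0.1833, 0.1769]
tcp_rot: [[-0.999, 0.052, 0.005], [0.052, 0.999, 0.002], [-0.005, 0.002, -1.0]]
force: [3.1, 4.1, 6.8]
opening: 0.496
grasp_force: 30.0
```

step_arm(
  steps=[
    [0.003,0,0,0,0,0,1],
    [0.006,0,0,0,0,0,1],
    [0.006,0,0,0,0,0,1],
  ],
)

```text
time_s: 13.03
position: [0.5835, 0.1834, 0.1771]
tcp_rot: [[-0.999, 0.052, 0.006], [0.052, 0.999, 0.002], [-0.006, 0.002, -1.0]]
force: [3.2, 4.5, 8.4]
opening: 0.492
grasp_force: 30.0
```

step_arm(
  steps=[
    [0.003,0,0,0,0,0,1],
    [0.006,0,0,0,0,0,1],
    [0.006,0,0,0,0,0,1],
  ],
)

```text
time_s: 13.28
position: [0.5829, 0.1835, 0.1772]
tcp_rot: [[-0.999, 0.052, 0.009], [0.052, 0.999, 0.002], [-0.009, 0.002, -1.0]]
force: [6.2, 5.1, 7.4]
opening: 0.498
grasp_force: 30.0
```

step_arm(
  steps=[
    [-0.006,0,0,0,0,0,1],
    [-0.012,0,0.002,0,0,0,1],
    [-0.014,0,0.003,0,0,0,1],
    [-0.014,0,0.003,0,0,0,1],
    [-0.014,0,0.003,0,0,0,1],
  ],
)

```text
time_s: 13.7
position: [0.5843, 0.1834, 0.1767]
tcp_rot: [[-0.999, 0.052, 0.002], [0.052, 0.999, 0.002], [-0.002, 0.002, -1.0]]
force: [0.7, 3.9, 14.2]
opening: 0.499
grasp_force: 30.0
```

step_arm(
  steps=[
    [-0.004,0,-0.003,0,0,0,1],
    [-0.006,0,-0.003,0,0,0,1],
    [-0.006,0,-0.003,0,0,0,1],
  ],
)

```text
time_s: 13.95
position: [0.5846, 0.1834, 0.1767]
tcp_rot: [[-0.999, 0.052, -0.002], [0.052, 0.999, 0.002], [0.002, 0.002, -1.0]]
force: [-1.6, 4.3, 11.5]
opening: 0.498
grasp_force: 30.0
```

step_arm(
  steps=[
    [0,0,-0.003,0,0,0,1],
    [0,0,-0.003,0,0,0,1],
    [0,0,-0.003,0,0,0,1],
  ],
)

```text
time_s: 14.2
position: [0.5845, 0.1834, 0.1768]
tcp_rot: [[-0.999, 0.052, -0.002], [0.052, 0.999, 0.002], [0.002, 0.002, -1.0]]
force: [-0.5, 4.8, 8.8]
opening: 0.5
grasp_force: 30.0
```

step_arm(
  steps=[
    [0,0,-0.001,0,0,0,-1],
    [0,0,-0.001,0,0,0,-1],
    [0,0,-0.001,0,0,0,-1],
    [0,0,-0.001,0,0,0,-1],
    [0,0,-0.1,0,0,0,-1],
    [0,0,-0.2,0,0,0,-1],
    [0.1,0,-0.28,0,0,0,-1],
    [0.2,0,-0.28,0,0,0,-1],
  ],
)

```text
time_s: 14.87
position: [0.529, 0.1852, 0.2646]
tcp_rot: [[-0.999, 0.053, 0.01], [0.053, 0.999, 0.0], [-0.01, 0.001, -1.0]]
force: [-0.5, -0.0, -0.5]
opening: 0.972
grasp_force: 0.0
```

```bash
python3 - <<'E'
from h import *
s=read_state();print(s["position"])
c=capture("side");i=c["image"][:,:,::-1][140:230,230:340]
w=capture("wrist");w["s"]=s;np.save("pics/w5.npy",w,allow_pickle=True);j=w["image"][:,:,::-1][180:290,180:340]
a=cv2.resize(i,(440,360),interpolation=2);b=cv2.resize(j,(358,246),interpolation=2)
o=np.zeros((360,798,3),np.uint8);o[:,:440]=a;o[:246,440:]=b
cv2.imwrite("pics/m5.png",o)
E
```

```text
[0.52900628 0.18520095 0.26464219]
```

View pics/m5.png

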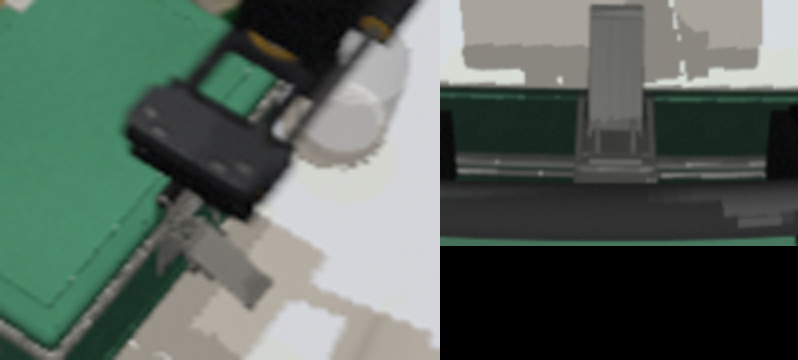

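Both views show that the bar stays behind the lip after letting go: the link leans in on the lid and the lever plate sticks out at about (230,270), its end at (615,10) of the wrist inset.

```bash
cat >> h.py <<'E'
def tcpA(phi,r=45,off=0):
    a=np.array([-r*np.sin(phi)-(7+off)*np.cos(phi),-r*np.cos(phi)+(7+off)*np.sin(phi)])
    t=np.radians(25);z=np.array([np.sin(t),-np.cos(t)]);mx=np.array([np.cos(t),np.sin(t)])
    q=a-25*z-9.5*mx
    return c2w([q[0]-106,-1.7,q[1]+100])
E
python3 - <<'E'
from h import *
go(tcpA(1.25,45,60),R(-3.1,25));go(tcpA(1.25,45,10),R(-3.1,25))
print(tcpA(1.25,45,10))
E
```

```text
shift [0.1071, 0.0109, 0.3089] turn [-0.001, -0.5635, 0.005] rows>= 2.4 F [ 0.4  -0.35 -1.49] t 14.9667
shift [0.0535, 0.0109, 0.4668] turn [-0.001, -0.5635, 0.005] rows>= 3.4 F [ 0.4  -0.35 -1.49] t 14.9667
[0.5034214  0.18917111 0.12058605]
```

step_arm(
  steps=[
    [0.1,0,0,0,-0.15,0,1],
    [0.107,0.01,0,0,-0.3,0,1],
    [0.107,0.01,0.1,0,-0.45,0,1],
    [0.107,0.01,0.2,0,-0.564,0.005,1],
    [0.107,0.01,0.3,0,-0.564,0.005,1],
    [0.107,0.01,0.309,0,-0.564,0.005,1],
    [0.107,0.01,0.309,0,-0.564,0.005,1],
    [0.107,0.01,0.309,0,-0.564,0.005,1],
  ],
)

```text
time_s: 15.63
position: [0.4939, 0.1899, 0.1668]
tcp_rot: [[-0.903, 0.055, 0.426], [0.05, 0.998, -0.024], [-0.427, -0.0, -0.904]]
force: [0.2, 0.0, 0.1]
opening: 0.477
grasp_force: 0.0
```

```bash
python3 - <<'E'
from h import *
for ph,off in((1.25,10),(1.25,0),(1,0),(.75,0),(.5,0),(.25,0),(0,0)):go(tcpA(ph,45,off),R(-3.1,25))
E
```

```text
shift [0.0371, -0.0008, 0.1529] turn [-0.0007, 0.0061, -0.0015] rows>= 1.1 F [0.19 0.   0.11] t 15.6333
shift [0.0411, -0.0008, 0.186] turn [-0.0007, 0.0061, -0.0015] rows>= 1.4 F [0.19 0.   0.11] t 15.6333
shift [0.0468, -0.0008, 0.2234] turn [-0.0007, 0.0061, -0.0015] rows>= 1.6 F [0.19 0.   0.11] t 15.6333
shift [0.043, -0.0007, 0.2611] turn [-0.0007, 0.0061, -0.0015] rows>= 1.9 F [0.19 0.   0.11] t 15.6333
shift [0.03, -0.0007, 0.2966] turn [-0.0007, 0.0061, -0.0015] rows>= 2.1 F [0.19 0.   0.11] t 15.6333
shift [0.0086, -0.0007, 0.3279] turn [-0.0007, 0.0061, -0.0015] rows>= 2.4 F [0.19 0.   0.11] t 15.6333
shift [-0.0198, -0.0006, 0.3528] turn [-0.0007, 0.0061, -0.0015] rows>= 2.5 F [0.19 0.   0.11] t 15.6333
```

step_arm(
  steps=[
    [0.037,0,0.05,0,0,0,1],
    [0.037,0,0.1,0,0,0,1],
    [0.037,0,0.153,0,0,0,1],
    [0.037,0,0.153,0,0,0,1],
    [0.037,0,0.153,0,0,0,1],
    [0.037,0,0.153,0,0,0,1],
    [0.037,0,0.153,0,0,0,1],
    [0.037,0,0.153,0,0,0,1],
  ],
)

```text
time_s: 16.3
position: [0.5037, 0.1898, 0.1227]
tcp_rot: [[-0.901, 0.055, 0.43], [0.051, 0.998, -0.023], [-0.43, 0.001, -0.903]]
force: [-0.3, 0.4, 0.6]
opening: 0.01
grasp_force: 0.0
```

step_arm(
  steps=[
    [0.002,0,0.01,0,0,0,1],
    [0.003,0,0.02,0,0,0,1],
    [0.004,0,0.028,0,0,0,1],
    [0.004,0,0.034,0,0,0,1],
    [0.005,0,0.04,0,0,0,1],
    [0.005,0,0.04,0,0,0,1],
  ],
)

```text
time_s: 16.8
position: [0.5075, 0.1896, 0.1103]
tcp_rot: [[-0.902, 0.055, 0.429], [0.05, 0.998, -0.023], [-0.429, 0.001, -0.903]]
force: [0.4, -0.6, 0.7]
opening: 0.005
grasp_force: 0.2
```

step_arm(
  steps=[
    [0.001,0,0.006,0,0,0,1],
    [0.003,0,0.014,0,0,0,1],
    [0.004,0,0.022,0,0,0,1],
    [0.005,0,0.031,0,0,0,1],
    [0.005,0,0.031,0,0,0,1],
  ],
)

```text
time_s: 17.22
position: [0.5105, 0.1894, 0.1013]
tcp_rot: [[-0.902, 0.055, 0.429], [0.05, 0.998, -0.023], [-0.43, 0.001, -0.903]]
force: [0.3, -0.1, 2.6]
opening: 0.002
grasp_force: 1.0
```

step_arm(
  steps=[
    [-0.001,0,0.01,0,0,0,1],
    [-0.002,0,0.02,0,0,0,1],
    [-0.003,0,0.029,0,0,0,1],
    [-0.004,0,0.037,0,0,0,1],
    [-0.004,0,0.037,0,0,0,1],
  ],
)

```text
time_s: 17.63
position: [0.516, 0.1891, 0.0918]
tcp_rot: [[-0.902, 0.055, 0.429], [0.05, 0.998, -0.023], [-0.429, 0.001, -0.903]]
force: [0.3, -0.0, 3.7]
opening: 0.007
grasp_force: 1.5
```

step_arm(
  steps=[
    [-0.003,0,0.009,0,0,0,1],
    [-0.006,0,0.018,0,0,0,1],
    [-0.009,0,0.027,0,0,0,1],
    [-0.013,0,0.035,0,0,0,1],
    [-0.013,0,0.035,0,0,0,1],
  ],
)

```text
time_s: 18.05
position: [0.5236, 0.1886, 0.0838]
tcp_rot: [[-0.902, 0.055, 0.428], [0.05, 0.998, -0.023], [-0.429, 0.001, -0.903]]
force: [-1.6, -0.4, 3.0]
opening: 0.004
grasp_force: 1.2
```

```bash
python3 - <<'E'
from h import *
for ph,off in((.5,0),(.35,0),(.25,0),(.12,0),(0,0)):go(tcpA(ph,45,off),R(-3.1,25))
E
```

```text
shift [0.0015, -0.0017, 0.0041] turn [0.0003, 0.0087, -0.0019] rows>= 0.0 F [-1.64 -0.4   3.04] t 18.05
shift [-0.0104, -0.0017, 0.0235] turn [0.0003, 0.0087, -0.0019] rows>= 0.2 F [-1.64 -0.4   3.04] t 18.05
shift [-0.0198, -0.0017, 0.0354] turn [0.0003, 0.0087, -0.0019] rows>= 0.3 F [-1.64 -0.4   3.04] t 18.05
shift [-0.0338, -0.0016, 0.0493] turn [0.0003, 0.0087, -0.0019] rows>= 0.4 F [-1.64 -0.4   3.04] t 18.05
shift [-0.0482, -0.0016, 0.0604] turn [0.0003, 0.0087, -0.0019] rows>= 0.6 F [-1.64 -0.4   3.04] t 18.05
```

step_arm(
  steps=[
    [-0.005,0,0.009,0,0,0,1],
    [-0.01,0,0.019,0,0,0,1],
    [-0.015,0,0.028,0,0,0,1],
    [-0.02,0,0.035,0,0,0,1],
    [-0.02,0,0.035,0,0,0,1],
  ],
)

```text
time_s: 18.47
position: [0.5338, 0.188, 0.0762]
tcp_rot: [[-0.902, 0.056, 0.428], [0.051, 0.998, -0.023], [-0.428, 0.001, -0.904]]
force: [-1.4, 0.4, 1.4]
opening: 0.004
grasp_force: 0.7
```

step_arm(
  steps=[
    [-0.005,0,0.004,0,0,0,1],
    [-0.01,0,0.008,0,0,0,1],
    [-0.015,0,0.012,0,0,0,1],
    [-0.015,0,0.012,0,0,0,1],
  ],
)

```text
time_s: 18.8
position: [0.5393, 0.1876, 0.075]
tcp_rot: [[-0.902, 0.056, 0.427], [0.051, 0.998, -0.023], [-0.428, 0.001, -0.904]]
force: [-1.2, 0.3, -0.8]
opening: 0.004
grasp_force: 0.6
```

step_arm(
  steps=[
    [-0.006,0,0.003,0,0,0,1],
    [-0.012,0,0.006,0,0,0,1],
    [-0.012,0,0.006,0,0,0,1],
  ],
)

```text
time_s: 19.05
position: [0.5427, 0.1873, 0.0749]
tcp_rot: [[-0.903, 0.056, 0.427], [0.051, 0.998, -0.023], [-0.427, 0.0, -0.904]]
force: [-1.3, -0.0, -0.4]
opening: 0.007
grasp_force: 1.0
```

step_arm(
  steps=[
    [-0.006,0,0.003,0,0,0,1],
    [-0.009,0,0.0045,0,0,0,1],
    [-0.009,0,0.0045,0,0,0,1],
  ],
)

```text
time_s: 19.3
position: [0.5433, 0.1872, 0.0745]
tcp_rot: [[-0.904, 0.055, 0.424], [0.05, 0.998, -0.024], [-0.425, -0.0, -0.905]]
force: [-8.2, 1.3, 3.0]
opening: 0.006
grasp_force: 3.8
```

step_arm(
  steps=[
    [-0.004,0,0.002,0,0,0,1],
    [-0.006,0,0.003,0,0,0,1],
    [-0.006,0,0.003,0,0,0,1],
  ],
)

```text
time_s: 19.55
position: [0.5437, 0.1871, 0.0744]
tcp_rot: [[-0.905, 0.055, 0.423], [0.049, 0.999, -0.024], [-0.423, -0.001, -0.906]]
force: [-12.0, 1.4, 5.8]
opening: 0.006
grasp_force: 5.9
```

step_arm(
  steps=[
    [-0.004,0,0.002,0,0,0,1],
    [-0.004,0,0.002,0,0,0,1],
    [-0.004,0,0.002,0,0,0,1],
  ],
)

```text
time_s: 19.8
position: [0.544, 0.1871, 0.0743]
tcp_rot: [[-0.905, 0.054, 0.422], [0.049, 0.999, -0.024], [-0.422, -0.001, -0.906]]
force: [-14.5, 2.4, 8.8]
opening: 0.004
grasp_force: 7.4
```

step_arm(
  steps=[
    [0.05,0,-0.03,0,0,0,1],
    [0.15,0,-0.08,0,0,0,1],
    [0.25,0,-0.15,0,0,0,1],
    [0.25,0,-0.3,0,0,0,1],
    [0.25,0,-0.4,0,0,0,1],
    [0.25,0,-0.5,0,0,0,1],
    [0.25,0,-0.5,0,0,0,1],
    [0.25,0,-0.5,0,0,0,1],
  ],
)

```text
time_s: 20.47
position: [0.4183, 0.1946, 0.1794]
tcp_rot: [[-0.901, 0.055, 0.429], [0.051, 0.998, -0.022], [-0.43, 0.002, -0.903]]
force: [0.2, -0.1, -0.0]
opening: 0.004
grasp_force: 0.0
```

```bash
python3 - <<'E'
from h import *
s=read_state();print(s["position"],s["force"])
c=capture("side");i=c["image"][:,:,::-1][130:240,220:340]
w=capture("wrist");w["s"]=s;np.save("pics/w6.npy",w,allow_pickle=True);j=w["image"][:,:,::-1][150:384,110:402]
a=cv2.resize(i,(410,376),interpolation=2);b=cv2.resize(j,(385,308),interpolation=2)
o=np.zeros((376,795,3),np.uint8);o[:,:410]=a;o[:308,410:]=b
cv2.imwrite("pics/m6.png",o)
E
```

```text
[0.41831646 0.1946255  0.17942355] [ 0.24500701 -0.12621872 -0.04272784]
```

View pics/m6.png

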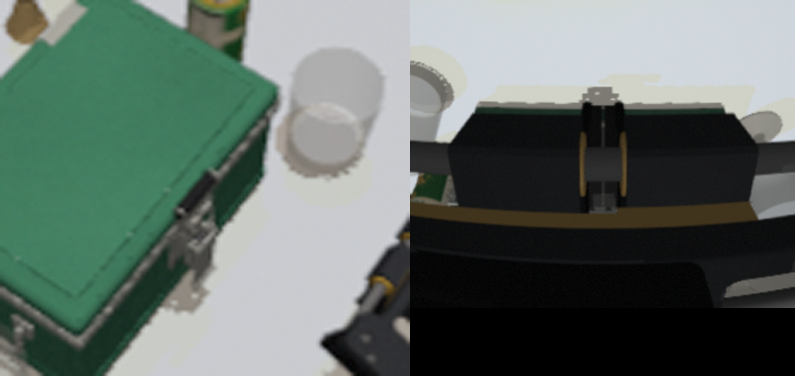

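The side crop shows the lever flat down the front at (195,240) and the roller at (195,192) standing at the lid's front edge, the lid shut. I'll compare the roller's place with the hooked geometry.

```bash
python3 - <<'E'
from h import *
c=capture("side");t=capture("top")
h=np.array([-.4,-12])
for bx in(6,8,-1,-4):
    u=np.array([(bx+.4)/46.4,0]);u[1]=np.sqrt(1-u[0]**2);g=h+68.4*u
    p=c2w([g[0]-106,-1.7,g[1]+100]);print(bx,g.round(1),proj(c,p).round(1),proj(t,p).round(1))
for n,x,(u0,v0,u1,v1) in(("s",c,(262,172,292,200)),("t",t,(262,195,300,235))):
    g=cv2.cvtColor(x["image"],cv2.COLOR_RGB2GRAY)[v0:v1,u0:u1];m=(g<42).astype(np.uint8)
    k,l,st,ce=cv2.connectedComponentsWithStats(m)
    for i in range(1,k):
        if st[i,4]>8:print(n,st[i].tolist(),(ce[i]+[u0,v0]).round(1))
i=cv2.resize(c["image"][160:225,250:310,::-1],(420,455),interpolation=2);j=cv2.resize(t["image"][195:250,255:305,::-1],(370,407),interpolation=2)
o=np.zeros((455,790,3),np.uint8);o[:,:420]=i;o[:407,420:]=j;cv2.imwrite("pics/m7.png",o)
E
```

```text
6 [ 9.  55.7] [276.3 186.5] [280.8 215.6]
8 [12.  55.3] [275.3 186. ] [280.8 214.5]
-1 [-1.3 56.4] [279.8 188.5] [280.8 219.6]
-4 [-5.7 56.2] [281.3 189.4] [280.7 221.3]
s [21, 4, 9, 19, 77] [287.1 184.5]
s [11, 9, 10, 11, 44] [277.4 186.1]
```

View pics/m7.png

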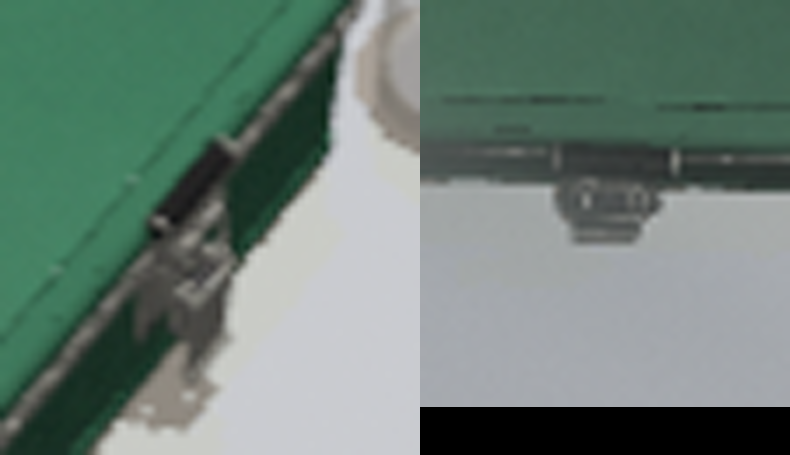

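The roller is at (277.4,186.1) in the side view and at row 216.6 in the top view. That matches the hooked position, so the bar is behind the lip; the lever met its hard stop.

```bash
python3 -c "
from rig import *
print(hand_in())"
```

```text
the job is handed in; nothing more can be done
None
```

The lid is shut, the link's bar is hooked behind the keeper's lip, the lever is pressed home against its stop, and the job is handed in at about 21 s of the 72 s. The hand-in gave no verdict, and the final clamping pull (over 8 N) and lid draw (over 1.1 mm) could not be measured directly. The fingers leaned on the bar with an estimated 10 N for a moment, just over your one kilogram but under the 12 N limit.

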